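Pin the dice pen's gate shut

ROBOT

A 6-joint arm with a two-finger parallel gripper is mounted at the origin on the work surface. World frame = base frame: x ahead of the robot, y to its left, z up, the work surface at z = 0. Lengths are in m, angles in rad, forces in N, time in s.
With the tool pointing down it reaches from about 0.425 to 0.95 m from the base axis. Payload 3.5 kg.
Tool frame: the origin (TCP) lies midway between the tips of the shut fingers; the grasp point (between the pads) lies 19 mm behind it; z points along the fingers, y is the line along which they close (so a half turn about z gives the same grasp; the last joint's range is limited). The gripper opens to 85 mm and grips with 20 to 120 N. Pads are 22 mm wide; open, the fingers measure 114 mm over their backs; the gripper's body (76 mm by 85 mm) begins 54 mm behind the grasp point. The pads swing forward as they close: fully open they stand 13 mm farther back than shut.
Start: joints at [0.97, 0.286, 1.577, -0, 1.279, -0.15], TCP at [0.294, 0.608, 0.231] pointing down, gripper open.
Joint ranges: [-2.77, 2.77], [-0.9, 2.22], [0.21, 2.48], [-1.53, 4.67], [0.24, 2.81], [-2.84, 2.84]. Speed limits (rad/s): [2.79, 2.79, 3.14, 3.14, 3.14, 3.14].

INTERFACE

Orientations are given as a unit quaternion [x, y, z, w].
In Python, from plant import ctrl, cams, order gives the robot as it stands.
- The arm moves only by the tool move_arm, never from a script. Its argument "plan" is one flat list of numbers, 7 for each row, row after row: the shift along the world's x, y, z in mm, then the turn, a rotation vector about the world's x, y, z in degrees, then the finger opening in mm, from 0 to 85.4. A call has 1 to 12 rows; each row shifts and turns the commanded pose from where the row before left it; what a row does not reach is not made up. A row lasts 1/10 s, in which the tool goes at most 50 mm and 8.59 degrees, less where a joint would pass 70% of its speed; a pose out of reach is approached as far as the arm can. A call is refused whole if a number of a shift passes 50 or a number of a turn 8.59, either way. A call with a gripper value outside its range is refused whole. The fingers move at their own pace and stop on an object; "newtons" is the grip in N (left out, the last holds). Time passes only in rows, so rows that do not move let the fingers close. It gives the time, the measured TCP pose, the force, the opening and the grip force at its end, in the units of the state.
- ctrl.get_state(): the state, without advancing time (a new reading comes with each control period).
- cams.read_camera(name): name is "side" or "top" or "wrist"; returns a dict with "color" (384x512x3 uint8, red, green, blue), "fov_y" (degrees; the focal length in pixels is half the picture's height over the tangent of half this angle, whatever the lens; pixels are square), "cx", "cy" (the principal point, pixels), "k1" (the pictures are not rectified: a ray, as slopes to the right and down, at radius r is drawn at 1 + k1 r^2 times it, then the intrinsics apply), "origin" and "orientation" of the camera in the world; the wrist camera has in their place "T_tool_cam" (4x4, takes a point from camera to tool coordinates, whose origin is the TCP and whose axes are the flange's). Camera axes: x right, y up, looking along -z (the intrinsics and any distortion apply to the point x, -y, -z); pixel columns grow to the right and rows downward; lengths in m; the calibration is good to about 2 mm. A picture is of the moment at which its call begins: read the wrist's pose just before it. There is no depth.
- order.sign_off(): hands the job in; it is judged then, once.
The state is a dict: "time": time; "qpos": joint angles; "dq": joint speeds; "joint_efforts": joint torques, N m; "eef_pos": TCP position; "tcp_rot": TCP orientation; "contact_force": force on the tool from outside, world axes, zero at the start; "wrist_torque": the same for the moment, N m; "opening": opening from 0.0 (shut) to 1.0 (fully open); "finger_force": force on a finger pad.
Only numpy, scipy, OpenCV 4.12 (cv2) and the standard library are available. Lean on these libraries where they do the work, as an engineer would, in place of code of your own. Each camera call takes 0.05 s, during which the arm holds its last target. There are 200 camera calls.

TASK

Close the dice pen: slide its wooden gate shut and lock it with the steel pin from the wooden stand, pushed down through the hole in the gate's tongue and on through the matching hole in the metal strip under it, until the pin's collar sits flat on the tongue. Nothing marks exactly where the two holes line up, so find it by gentle feel and never force the pin; leave the pin standing there and the other things where they are.

Things in the scene. Friction and masses are not known exactly. Their poses are not given: they have to be found in the camera images.
- pin: Steel locking pin, 60 g, upright in its stand at the start. Origin: centre of the underside of its round collar, z up. Below it: round shaft 10 mm thick, 32 mm long, its last 1 mm bevelled to 9 mm across. Above it: collar 24 mm across, 4 mm thick, then a square grip 14 x 14 mm (faces along the pin's x and y) from 4 to 42 mm above the origin. Pressed on pen, gate or strip with over 30 N it damages them.
- stand: Fixed dark wooden stand, 56 x 56 mm, 44 mm high, with a loose 14 mm upright hole in which the pin stands, the collar on its top. Origin: centre of its underside.
- pen: Dice pen: open wooden tray fixed to the marble, 180 mm (x) by 260 mm (y), walls 50 mm high. Origin: centre of its underside. Its -x wall (front, towards the robot) has an opening from y = 10 to y = 110 mm, closed by a wooden gate that slides along the pen's y just outside that wall.
- keeper_mid (a point): Point fixed on the pen, on top of the metal keeper strip that lies in front of the gate under the tongue's path: 40 mm (x) by 90 mm (y), 8 mm thick, top 5 mm below the tongue's underside, a 12 mm through hole in its middle, clear below. Strip and hole sit up to 15 mm either way along the pen's y from this point, differently each time (hole visible from above while the gate is open).
- gate_line (a point): Point fixed on the pen: where the centre of the tongue's hole (its upper mouth) is when the gate joint reads 0. Tongue hole and strip hole lie on one line along the pen's y; they line up at a joint value between 0.083 and 0.113 m. The strip is on springs: it gives straight down, about 1.2 N per mm, for 5 mm, and is then hard.
- gate (a joint): Travel of the gate along the pen's +y, in m: 0 fully open, 0.122 at its far stop. It closes as it grows; at 0.075 or more it covers the opening well enough. It stays where it is left; friction about 1.2 N.
- gate_hole (a point): Centre of the upper mouth of the hole in the gate's tongue; moves with the gate. The tongue is a level wooden plate, 48 mm (x) by 46 mm (y), 10 mm thick, on the gate's outer (-x) side, its top 58 mm above the marble; upright through hole 12.5 mm across. The gate's panel, 12 mm thick, 130 mm long, top edge also at 58 mm, is centred 30 mm from the hole towards the pen.
- die: pearly yellow six-sided die, 20 mm cube. A bystander, to be left alone; it rests inside the pen; origin: centre of its underside.
- coaster: round sandstone coaster, 88 mm across, 9 mm thick. A bystander, to be left alone; it rests inside the pen; origin: centre of its underside.
- token: small copper bell-shaped token, 30 mm across, 24 mm high. A bystander, to be left alone; it rests inside the pen; origin: centre of its underside.
- owl: chunky brown ceramic owl figure, 64 mm across, 82 mm high with its ears. A bystander, to be left alone; it rests inside the pen; origin: centre of its underside.
- cup: white ceramic mug, 72 mm across, 62 mm high. A bystander, to be left alone; origin: centre of its underside.
- deck: boxed deck of cards, 65 x 92 x 22 mm, lying flat. A bystander, to be left alone; origin: centre of its underside.
- dicecup: dark wooden dice cup, 76 mm across, 85 mm high. A bystander, to be left alone; origin: centre of its underside.
- pawn: dark wooden game pawn, 28 mm across, 48 mm high. A bystander, to be left alone; origin: centre of its underside.

How it is judged:
By the outcome, as a careful person would: the job done as asked, in the order asked, and still so for the second after the job is handed in, with the robot touching nothing.
It also fails if it takes over 50 s, if anything falls off the work surface, if the arm or the gripper's body presses on something with over 40 N, if the wrist force passes 120 N, or if a joint passes its speed limit or range.

## Working session

There is one attempt and no reset: what is moved stays moved. The work goes in short steps, Python scripts to look and compute and a tool call to move; the robot and the scene stay as the last step left them, time stands still between calls to the robot, and variables do not carry over. Pictures are saved under pics/ and viewed, at most 10 in all, crops included, and the job is handed in when it is done.

Besides the shell and the picture viewer there is one more tool, called after "Call:" in YAML: its name, and indented under it one key for each argument. move_arm: Moves the arm, as the interface text tells. Its arguments: {"type":"object","properties":{"plan":{"type":"array","items":{"type":"number"}},"newtons":{"type":"number"}},"required":["plan"]}

```bash
mkdir -p pics; ls; cat > h.py <<'E'
import numpy as np,cv2
from plant import ctrl,cams,order
from scipy.spatial.transform import Rotation as R
def snap(name,f=None):
    s=ctrl.get_state(); c=cams.read_camera(name)
    if name=='wrist':
        T=np.eye(4);T[:3,:3]=R.from_quat(s['tcp_rot']).as_matrix();T[:3,3]=s['eef_pos'];T=T@np.array(c['T_tool_cam'])
    else:
        T=np.eye(4);T[:3,:3]=R.from_quat(c['orientation']).as_matrix();T[:3,3]=c['origin']
    c['T']=T
    if f: cv2.imwrite('pics/'+f,c['color'][:,:,::-1])
    return c
def ray(c,u,v):
    f=192/np.tan(np.radians(c['fov_y'])/2)
    K=np.array([[f,0,c['cx']],[0,f,c['cy']],[0,0,1]])
    p=cv2.undistortPoints(np.array([[[u,v]]],float),K,np.array([c['k1'],0,0,0.]))[0,0]
    return c['T'][:3,3],c['T'][:3,:3]@np.array([p[0],-p[1],-1])
def onz(c,u,v,z):
    o,d=ray(c,u,v);return o+d*(z-o[2])/d[2]
def proj(c,P):
    p=np.linalg.inv(c['T'])@np.append(P,1);x,y=p[0]/-p[2],-p[1]/-p[2]
    f=192/np.tan(np.radians(c['fov_y'])/2);k=1+c['k1']*(x*x+y*y)
    return f*k*x+c['cx'],f*k*y+c['cy']
def two(c1,p1,c2,p2):
    o1,d1=ray(c1,*p1);o2,d2=ray(c2,*p2)
    t=np.linalg.lstsq(np.c_[d1,-d2],o2-o1,rcond=None)[0]
    a,b=o1+d1*t[0],o2+d2*t[1];return (a+b)/2,np.linalg.norm(a-b)
E
python3 - <<'E'
from h import *
import pickle
d={}
for n in('top','side','wrist'):
    c=snap(n,n+'0.png');d[n]=c
    print(n,c['fov_y'],c['cx'],c['cy'],c['k1'],c['T'].round(3).tolist())
pickle.dump(d,open('c0.pkl','wb'))
a=np.hstack([d['top']['color'],d['side']['color']])
print(ctrl.get_state())
E
```

```text
pics
top 53.05060634885365 257.7769291008604 188.6379314555018 -0.1245061258604303 [[0.005, 0.999, -0.049, 0.513], [-1.0, 0.004, -0.031, -0.023], [-0.031, 0.049, 0.998, 1.215], [0.0, 0.0, 0.0, 1.0]]
side 52.37955786621289 256.5733307954915 184.69734645772712 -0.06730246457402023 [[-0.999, 0.027, -0.018, 0.569], [-0.033, -0.746, 0.665, 0.574], [0.004, 0.665, 0.747, 0.725], [0.0, 0.0, 0.0, 1.0]]
wrist 61.25943366038631 261.4342319143705 180.57316784546558 -0.003431792646588951 [[0.436, -0.865, -0.248, 0.23], [0.9, 0.418, 0.125, 0.637], [-0.004, -0.277, 0.961, 0.373], [0.0, 0.0, 0.0, 1.0]]
{'time': 0.15, 'qpos': array([ 9.69990261e-01,  2.86969386e-01,  1.57782185e+00,  2.10831775e-05,
        1.27859103e+00, -1.50030775e-01]), 'dq': array([ 0.00205683, -0.00090956, -0.00311895,  0.00155265,  0.00359845,
        0.00064004]), 'joint_efforts': array([ 1.93161155e-03, -4.06604826e+01, -2.93141842e+01, -9.83671043e-05,
        3.92163667e-03, -3.88514650e-06]), 'eef_pos': array([0.29377494, 0.60716358, 0.23027034]), 'tcp_rot': array([ 2.23487099e-01,  9.74706477e-01, -8.28789019e-04, -3.37481465e-04]), 'contact_force': array([ 0.45539391,  0.57591049, -0.42508191]), 'wrist_torque': array([-0.02220659,  0.02994666, -0.02578578]), 'finger_force': 0.0, 'opening': 0.9987603393951121}
```

View pics/top0.png

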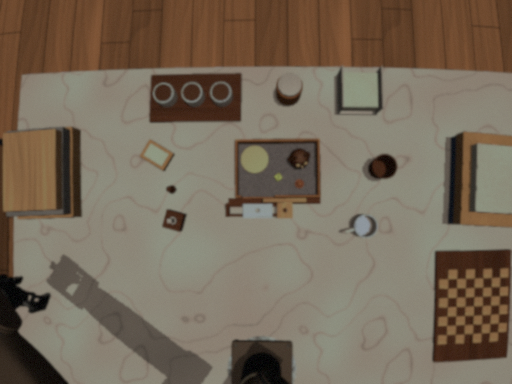

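View pics/side0.png

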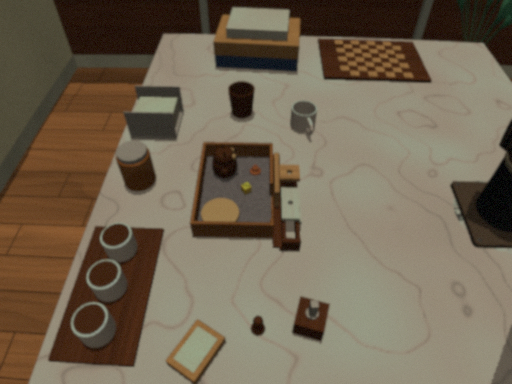

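The top picture shows the pen at about (278,172), the tongue at (285,209), the strip at (258,211) and the stand and pin at (174,219). The side picture shows the tongue at (289,172), the strip around (290,205) and the pin at (314,308). I'll zoom in on both.

```bash
python3 - <<'E'
from h import *
import pickle
d=pickle.load(open('c0.pkl','rb'))
t=d['top']['color'];s=d['side']['color']
a=cv2.resize(t[190:240,155:325],None,fx=4.5,fy=4.5,interpolation=cv2.INTER_CUBIC)
b=cv2.resize(s[140:260,240:330],None,fx=3,fy=3,interpolation=cv2.INTER_CUBIC)
e=cv2.resize(s[280:345,280:345],None,fx=5,fy=5,interpolation=cv2.INTER_CUBIC)
o=np.zeros((590,780,3),np.uint8);o[:225,:765]=a;o[228:588,:270]=b;o[228:553,300:625]=e
cv2.imwrite('pics/crop0.png',o[:,:,::-1])
E
```

```text
(no output)
```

View pics/crop0.png

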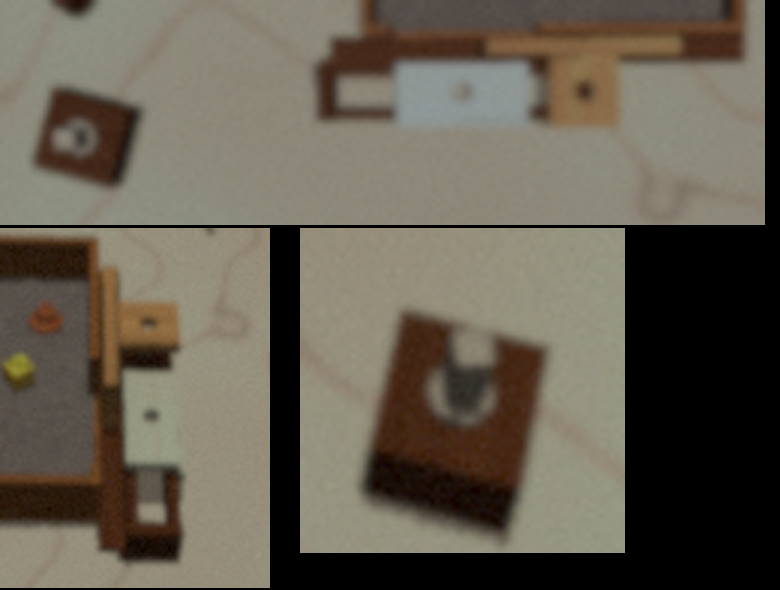

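The crops show the tongue hole at top (285.2,210.2) and side (289.7,171.7), and the strip hole at top (257.9,210.4) and side (290.7,202.3). The pin collar is at top (172.8,220.4) and side (312.4,312.8), and the grip top is at side (315.2,303.6).

```bash
python3 - <<'E'
from h import *
import pickle
d=pickle.load(open('c0.pkl','rb'));t=d['top'];s=d['side']
ad=-0.4
for n,p,q,z in(('tongue',(285.2,210.2),(289.7,171.7),.058),('strip',(257.9,210.4),(290.7,202.3),.043),('collar',(172.8,220.4),(312.4,312.8),.048)):
    p=np.array(p)+ad;q=np.array(q)+ad
    print(n,onz(t,*p,z).round(4),onz(s,*q,z).round(4),two(t,p,s,q)[0].round(4))
print('griptop',onz(s,315.2+ad,303.6+ad,.086).round(4))
def c(u,v): return 155+u/4.5+ad,190+v/4.5+ad
P=[onz(t,*c(*k),.044)[:2] for k in((53,88),(141,107),(120,186),(35,165))]
for i in range(4):
    e=P[(i+1)%4]-P[i];print('stand',P[i].round(4),np.linalg.norm(e).round(4),np.degrees(np.arctan2(e[1],e[0])).round(1)%90)
print(np.mean(P,0))
# pen panel dir on gate
a=onz(t,*c(486,44),.058);b=onz(t,*c(683,44),.058);e=a-b;print('gate',np.linalg.norm(e),np.degrees(np.arctan2(e[1],e[0])))
E
```

```text
tongue [ 0.5062 -0.0689  0.058 ] [ 0.5101 -0.0652  0.058 ] [ 0.5079 -0.0693  0.0536]
strip [0.5051 0.0135 0.043 ] [0.5087 0.0158 0.043 ] [0.5067 0.0134 0.0399]
collar [0.4726 0.2744 0.048 ] [0.4757 0.2772 0.048 ] [0.4738 0.2754 0.0435]
griptop [0.4752 0.2769 0.086 ]
stand [0.5057 0.2948] 0.0627 78.6
stand [0.4932 0.2333] 0.0558 75.5
stand [0.4392 0.2473] 0.061 77.1
stand [0.4528 0.3068] 0.0542 77.2
[0.47272881 0.27057702]
gate 0.13148255072854173 90.23549273405857
```

Call:
move_arm:
  plan: [22.5, -41.5, 0, 0, 0, 3.2, 85, 22.5, -41.5, 0, 0, 0, 3.2, 85, 22.5, -41.5, 0, 0, 0, 3.2, 85, 22.5, -41.5, 0, 0, 0, 3.2, 85, 22.5, -41.5, -5, 0, 0, 0, 85, 22.5, -41.5, -5, 0, 0, 0, 85, 22.5, -41.5, -5, 0, 0, 0, 85, 22.5, -41.5, -5, 0, 0, 0, 85, 0, 0, 0, 0, 0, 0, 85, 0, 0, 0, 0, 0, 0, 85]

```text
time: 1.15
eef_pos: [0.4743, 0.2746, 0.2109]
tcp_rot: [0.115, 0.993, -0.0, -0.001]
contact_force: [-0.1, 0.4, 0.4]
opening: 0.995
finger_force: 0.0
```

```bash
python3 - <<'E'
from h import *
import pickle
c=snap('wrist','w1.png');pickle.dump(c,open('c1.pkl','wb'))
s=ctrl.get_state();print(s['eef_pos'],R.from_quat(s['tcp_rot']).as_matrix().round(3))
print(proj(c,[.4735,.2755,.048]),proj(c,[.4735,.2755,.09]))
E
```

```text
[0.47389101 0.27561545 0.21116516] [[-0.974  0.226 -0.001]
 [ 0.226  0.974  0.   ]
 [ 0.001  0.    -1.   ]]
(np.float64(263.63703437765605), np.float64(162.06920778838236)) (np.float64(263.8406448059359), np.float64(173.09990535913462))
```

View pics/w1.png

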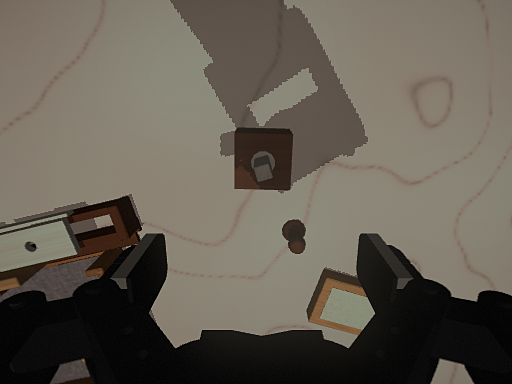

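The collar at about (263,162) matches the prediction, so the pin position (0.4735, 0.2755) holds. The stand's edges line up with the tool, but the grip looks turned a little, so I'll zoom in for its yaw.

```bash
python3 - <<'E'
import cv2
i=cv2.imread('pics/w1.png')[125:195,225:300]
cv2.imwrite('pics/w1c.png',cv2.convertScaleAbs(cv2.resize(i,None,fx=8,fy=8,interpolation=cv2.INTER_CUBIC),alpha=1.5))
E
```

```text
(no output)
```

View pics/w1c.png

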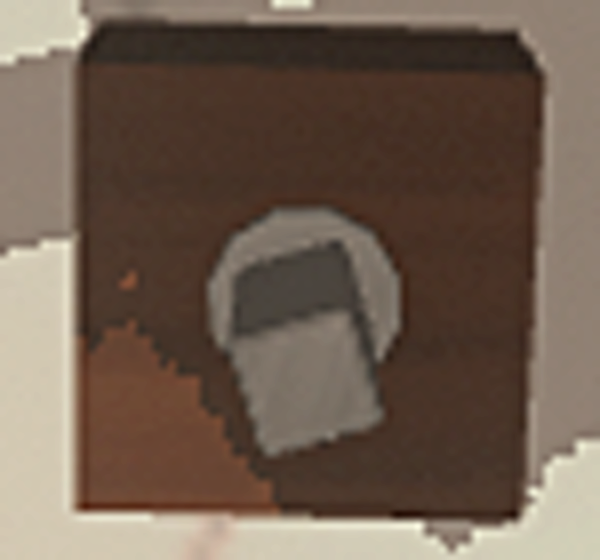

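Call:
move_arm:
  plan: [3, -45, -10, 0, 0, 3.2, 0, 3, -45, -10, 0, 0, 3.2, 0, 3, -45, -10, 0, 0, 3.2, 0, 3, -45, -10, 0, 0, 3.2, 0, 3, -45, -10, 0, 0, 0, 0, 3, -45, -10, 0, 0, 0, 0, 3, -45, -10, 0, 0, 0, 0, 3, -45, -10, 0, 0, 0, 0, 9, -45, -10, 0, 0, 0, 0, 0, 0, -10, 0, 0, 0, 0, 0, 0, -10, 0, 0, 0, 0, 0, 0, 0, 0, 0, 0, 0]

```text
time: 2.4
eef_pos: [0.5059, -0.127, 0.0993]
tcp_rot: [0.001, 1.0, 0.001, -0.002]
contact_force: [-1.1, -0.1, 0.3]
opening: 0.0
finger_force: 0.0
```

Call:
move_arm:
  plan: [0, 0, -25, 0, 0, 0, 0, 0, 0, -24, 0, 0, 0, 0, 0, 13, 0, 0, 0, 0, 0, 0, 10, 0, 0, 0, 0, 0, 0, 10, 0, 0, 0, 0, 0, 0, 10, 0, 0, 0, 0, 0, 0, 10, 0, 0, 0, 0, 0, 0, 10, 0, 0, 0, 0, 0, 0, 10, 0, 0, 0, 0, 0, 0, 10, 0, 0, 0, 0, 0, 0, 10, 0, 0, 0, 0, 0, 0, 0, 0, 0, 0, 0, 0]

```text
time: 3.6
eef_pos: [0.5066, -0.0349, 0.052]
tcp_rot: [0.002, 1.0, 0.001, -0.001]
contact_force: [0.1, -0.2, 0.3]
opening: -0.001
finger_force: 0.0
```

```bash
python3 - <<'E'
from h import *
import pickle
c=snap('wrist');s=snap('side');t=snap('top');pickle.dump((c,s,t),open('c2.pkl','wb'))
o=np.zeros((600,800,3),np.uint8)
w=cv2.resize(c['color'],(512,384));o[:384,:512]=w
o[:270,515:785]=cv2.resize(s['color'][140:230,250:340],None,fx=3,fy=3,interpolation=cv2.INTER_CUBIC)
o[386:600,:720]=cv2.resize(t['color'][190:243,200:380],(720,214),interpolation=cv2.INTER_CUBIC)
cv2.imwrite('pics/p2.png',cv2.convertScaleAbs(o[:,:,::-1],alpha=1.3))
print(ctrl.get_state()['eef_pos'])
E
```

```text
[ 0.50662814 -0.0361175   0.05190105]
```

View pics/p2.png

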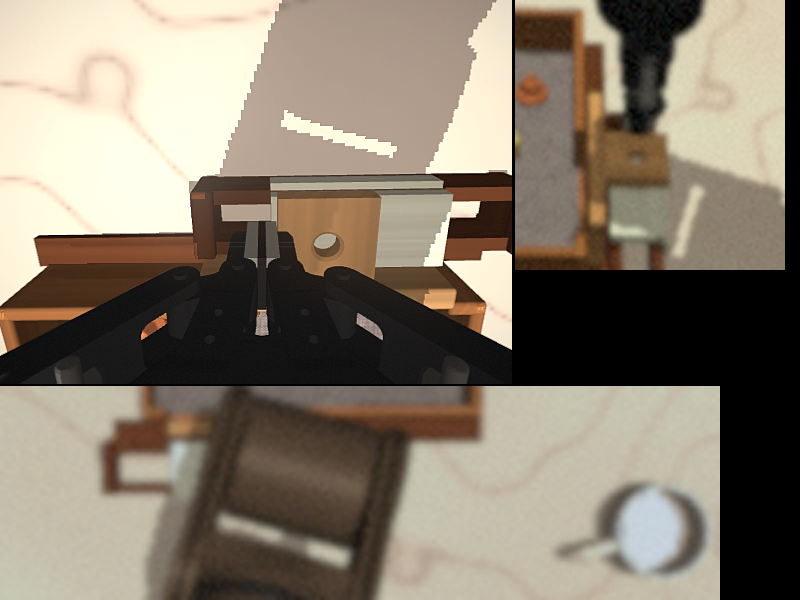

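The tongue hole is now at wrist pixel (327,244). The strip's near top edge runs from about (271,192) to (444,192), which gives the strip's middle in the same view.

```bash
python3 - <<'E'
from h import *
import pickle
c,s,t=pickle.load(open('c2.pkl','rb'))
h=onz(c,327,244,.058);a=onz(c,271,193,.043);b=onz(c,444,192,.043);e=onz(c,453,194,.043)
print('hole',h,'edges',a,b,e,'mid',(a+b)/2, 'side hole',onz(s,250+(637-515)/3-.4,140+156/3-.4,.058))
for q in((278,191),(378,193)):print('tongue',onz(c,*q,.058))
E
```

```text
hole [ 0.50637196 -0.00534451  0.058     ] edges [ 0.48620509 -0.03115252  0.043     ] [0.48593773 0.05423495 0.043     ] [0.48699096 0.05885073 0.043     ] mid [0.48607141 0.01154122 0.043     ] side hole [ 0.50934376 -0.00191516  0.058     ]
tongue [ 0.48035064 -0.02848055  0.058     ]
tongue [0.48141547 0.01604489 0.058     ]
```

Call:
move_arm:
  plan: [0, 6, 0, 0, 0, 0, 0, 0, 5, 0, 0, 0, 0, 0, 0, 4, 0, 0, 0, 0, 0, 0, 3, 0, 0, 0, 0, 0, 0, 0, 0, 0, 0, 0, 0, 0, -10, 0, 0, 0, 0, 0, 0, -40, 40, 0, 0, 0, 0, 20, 40, 50, 0, 0, 0, 85, 25, 35, 30, 0, 0, 0, 85, 15, 30, 0, 0, 0, 0, 85, 0, 0, 0, 0, 0, 0, 85, 0, 0, 0, 0, 0, 0, 85]

```text
time: 4.95
eef_pos: [0.5608, 0.0293, 0.1534]
tcp_rot: [0.001, 1.0, -0.0, -0.0]
contact_force: [0.5, -0.9, 0.2]
opening: 0.845
finger_force: 0.0
```

```bash
python3 - <<'E'
from h import *
import pickle
c=snap('wrist');pickle.dump(c,open('c3.pkl','wb'))
print(ctrl.get_state()['eef_pos'])
u,v=map(int,proj(c,[.507,.0125,.055]));print(u,v)
o=c['color'];cr=cv2.resize(o[max(v-37,0):v+37,max(u-50,0):u+50],None,fx=5.5,fy=5.5,interpolation=cv2.INTER_CUBIC)
p=np.zeros((600,800,3),np.uint8);k=cv2.resize(o,(266,200));p[:cr.shape[0],:cr.shape[1]]=cr;p[400-0:600,534:800]=k
print(max(u-50,0),max(v-37,0));cv2.imwrite('pics/p3.png',p[:,:,::-1])
E
```

```text
[0.5602658  0.02887377 0.1529336 ]
239 111
189 74
```

View pics/p3.png

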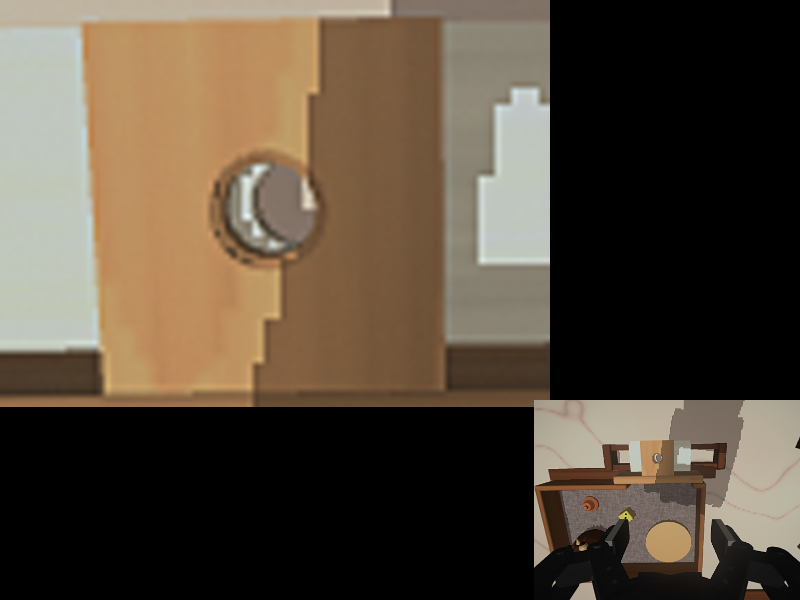

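```bash
python3 - <<'E'
from h import *
import pickle
c=pickle.load(open('c3.pkl','rb'));f=lambda u,v:(189+u/5.5-.4,74+v/5.5-.4)
g=lambda P:((np.array(proj(c,P))+.4-np.array([189,74]))*5.5).round(0)
h=onz(c,*f(267,210),.058);print('cam',c['T'][:3,3],'hole',h)
for z,r in((.058,6.25),(.048,6.25),(.043,6),(.035,6)):
    P=h.copy();P[2]=z;print(z,g(P),'L',g(P-[0,r/1e3,0]),'R',g(P+[0,r/1e3,0]),'U',g(P-[r/1e3,0,0]),'D',g(P+[r/1e3,0,0]))
print('edgeL options z43',onz(c,*f(243,205),.043),onz(c,*f(228,205),.043),'z35',onz(c,*f(255,205),.035))
E
```

```text
cam [0.49029361 0.02886083 0.296635  ] hole [0.5071342  0.01067732 0.058     ]
0.058 [267. 210.] L [219. 210.] R [315. 210.] U [266. 161.] D [268. 258.]
0.048 [272. 205.] L [227. 205.] R [318. 205.] U [271. 158.] D [273. 251.]
0.043 [275. 202.] L [232. 202.] R [318. 202.] U [274. 158.] D [276. 246.]
0.035 [279. 198.] L [237. 199.] R [321. 198.] U [278. 156.] D [280. 241.]
edgeL options z43 [0.50749889 0.00620384 0.043     ] [0.50749252 0.004112   0.043     ] z35 [0.5080468  0.00721537 0.035     ]
```

The strip hole shows about 2.3 mm beyond (+y of) the tongue hole: the grey disc's left edge is at 255, against 237 if they were aligned. Next I fetch the pin, turned about 3.5°.

Call:
move_arm:
  plan: [-14.5, 41, 0, 0, 0, 3.5, 85, -14.5, 41, 0, 0, 0, 0, 85, -14.5, 41, 0, 0, 0, 0, 85, -14.5, 41, 0, 0, 0, 0, 85, -14.5, 41, 0, 0, 0, 0, 85, -14.5, 41, 0, 0, 0, 0, 85, 0, 0, -20, 0, 0, 0, 85, 0, 0, 0, 0, 0, 0, 85, 0, 0, 0, 0, 0, 0, 85]

```text
time: 5.9
eef_pos: [0.4733, 0.2741, 0.1326]
tcp_rot: [-0.028, 1.0, -0.001, -0.001]
contact_force: [-0.5, -0.4, 0.9]
opening: 0.994
finger_force: 0.0
```

```bash
python3 - <<'E'
from h import *
import pickle
c=snap('wrist');pickle.dump(c,open('c4.pkl','wb'))
print(ctrl.get_state()['eef_pos'])
u,v=map(int,proj(c,[.4735,.2755,.06]));print(u,v,proj(c,[.4735,.2755,.048]),proj(c,[.4735,.2755,.086]))
o=c['color'];x0,y0=max(u-50,0),max(v-50,0);print(x0,y0)
cv2.imwrite('pics/p4.png',cv2.convertScaleAbs(cv2.resize(o[y0:v+50,x0:u+50],None,fx=6,fy=6,interpolation=cv2.INTER_CUBIC)[:,:,::-1],alpha=1.5))
E
```

```text
[0.47408408 0.27415366 0.13348741]
265 192 (np.float64(265.0685142365046), np.float64(187.7858940622382)) (np.float64(265.53013226143355), np.float64(205.80832324243852))
215 142
```

View pics/p4.png

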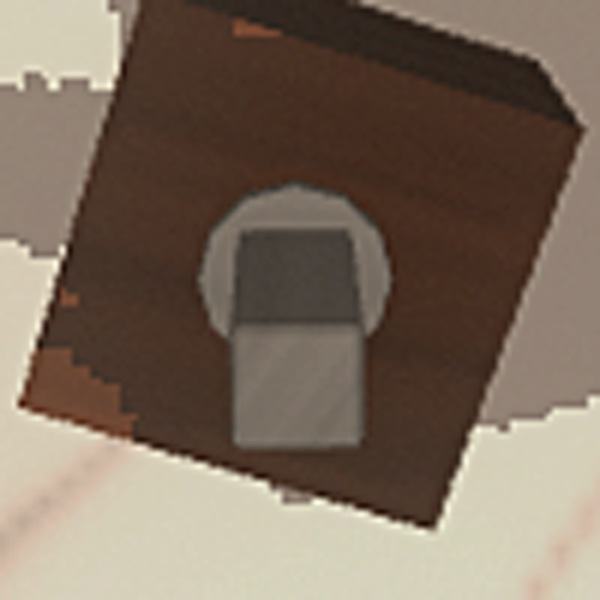

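The grip is now square to the tool, at about (264,206), within 0.6 mm of the prediction. I'll descend and grasp.

Call:
move_arm:
  plan: [0, 0.5, -25, 0, 0, 0, 85, 0, 0, -25, 0, 0, 0, 85, 0, 0, -20, 0, 0, 0, 60, 0, 0, -8, 0, 0, 0, 40, 0, 0, 0, 0, 0, 0, 20, 0, 0, 0, 0, 0, 0, 5, 0, 0, 0, 0, 0, 0, 5, 0, 0, 0, 0, 0, 0, 5, 0, 0, 0, 0, 0, 0, 5]
  newtons: 60

```text
time: 6.85
eef_pos: [0.4752, 0.2763, 0.0573]
tcp_rot: [-0.029, 1.0, 0.0, 0.002]
contact_force: [0.2, -1.0, 4.6]
opening: 0.154
finger_force: 59.1
```

Call:
move_arm:
  plan: [0, 0, 10, 0, 0, 0, 5, 0, 0, 30, 0, 0, 0, 5, 0, 0, 30, 0, 0, 0, 5, 4.7, -37.7, 0, 0, 0, 0, 5, 4.7, -37.7, 0, 0, 0, 0, 5, 4.7, -37.7, 0, 0, 0, 0, 5, 4.7, -37.7, 0, 0, 0, 0, 5, 4.7, -37.7, 0, 0, 0, 0, 5, 4.7, -37.7, 0, 0, 0, 0, 5, 4.7, -37.7, 0, 0, 0, 0, 5, 0, 0, -10, 0, 0, 0, 5, 0, 0, 0, 0, 0, 0, 5]

```text
time: 8.05
eef_pos: [0.5054, 0.0118, 0.1142]
tcp_rot: [-0.027, 1.0, 0.001, -0.002]
contact_force: [0.2, 0.8, -1.2]
opening: 0.153
finger_force: 59.7
```

```bash
python3 - <<'E'
from h import *
import pickle
P=[];F=[]
c=snap('wrist');P.append(ctrl.get_state());s=snap('side');P.append(ctrl.get_state());pickle.dump((c,s),open('c5.pkl','wb'))
for x in P: print(x['eef_pos'],x['contact_force'],x['opening'])
a=cv2.resize(c['color'][40:240,150:380],None,fx=2,fy=2,interpolation=cv2.INTER_CUBIC)
b=cv2.resize(s['color'][130:230,250:330],None,fx=4,fy=4,interpolation=cv2.INTER_CUBIC)
o=np.zeros((400,790,3),np.uint8);o[:,:460]=a;o[:,465:785]=b
cv2.imwrite('pics/p5.png',cv2.convertScaleAbs(o[:,:,::-1],alpha=1.4))
E
```

```text
[0.50551522 0.0124911  0.11457219] [-0.35163532  0.34185036 -0.24455734] 0.15205442631146096
[0.50587297 0.01293094 0.1150085 ] [-0.05517232 -0.49331082 -1.01327319] 0.14829689845168045
```

View pics/p5.png

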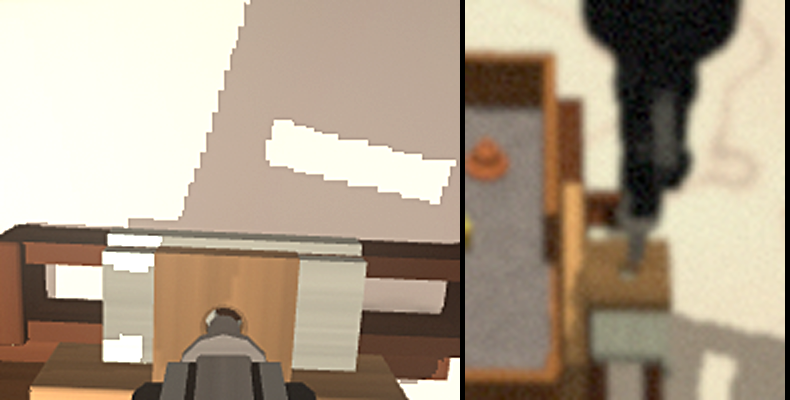

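```bash
python3 - <<'E'
from h import *
import pickle
c,s=pickle.load(open('c5.pkl','rb'))
f=lambda u,v:(150+u/2-.25,40+v/2-.25)
print('hole',onz(c,*f(223,322),.058),'L',onz(c,*f(203.5,322),.058),'R',onz(c,*f(243,322),.058),'T',onz(c,*f(223,305),.058))
print('shaft',onz(c,*f(229,322),.070), 'pred tip center',[(np.array(proj(c,[.5055+dx,.0124,.0695]))-[150,40])*2 for dx in(-.005,0,.005)])
g=cv2.cvtColor(c['color'],cv2.COLOR_RGB2GRAY)
print(g[188:212,246:278])
E
```

```text
hole [0.50568819 0.01060926 0.058     ] L [0.50603794 0.00426625 0.058     ] R [0.50532958 0.01711456 0.058     ] T [0.49988021 0.01029173 0.058     ]
shaft [0.50136259 0.01222951 0.07      ] pred tip center [array([229.20372278, 318.33095797]), array([228.27367387, 333.63562666]), array([227.3562198 , 348.73250601])]
[[104 105 106 104 102 101 100  98  97  98  98  97  97  99 100  99  99  98
   99 104 108 110 109 108 106 106 105 104 104 105 105 103]
 [103 105 104 103 103 100 100  98  96  98  98  98  98  99 100  99 100 102
  102 105 108 110 108 109 107 106 105 104 103 103 104 104]
 [103 104 104 102 102 100  99  98  96  97  97  97  97  98  99 100 101 104
  106 107 109 110 109 107 107 106 105 104 104 105 104 104]
 [103 104 104 104 102 100  99  98  96  98  97  97  98  99 101 103 105 110
  110 110 109 110 108 107 108 106 104 102 103 104 104 103]
 [103 103 105 102 101 100  99  98  97  97  98  99 101  91  93  95  92 102
  108 107 112 110 109 107 107 106 104 104 104 105 104 104]
 [103 103 103 102 101 100 100  99  96  97  88  91  83  85  87  87  89  93
   94  92  98 108 112 109 108 105 104 103
[... 1712 characters left out ...]
5  72  97  91  97 105 104 103 102]
 [100 102 102 102  91  74  74  62  63  64  64  61  62  66  85 102  86  84
   63  62  62  63  63  63  61  71  84  92 107 104 102 101]
 [100 103 102  81  61  62  63  62  64  66  83  99 114 123 118 114 114 117
  121 111  86  84  64  62  62  62  61  62  85 108 103 102]
 [103 103  81  62  62  65  83  95  98 121 119 114 112 110 110 110 110 110
  112 111 112 114 117 109  86  82  64  62  61  83 106 103]
 [102  81  61  68  99 115 115 116 112 111 111 110 110 109 109 110 110 109
  109 109 110 111 111 112 113 116 117 109  63  62  84 107]
 [ 79  61  81 113 113 112 111 111 110 111 112 110 111 110 110 111 110 109
  111 112 111 111 111 111 112 112 113 115 107  65  61  84]]
```

The numbers put the pin about 1.3 mm in x and 0.5 mm in y off the tongue hole. I'll correct that, then lower gently with a lighter grip.

Call:
move_arm:
  plan: [1.3, -0.4, 0, 0, 0, 0, 5, 0, 0, -4, 0, 0, 0, 5, 0, 0, -4, 0, 0, 0, 5, 0, 0, -2, 0, 0, 0, 5, 0, 0, 0, 0, 0, 0, 5]
  newtons: 30

```text
time: 8.65
eef_pos: [0.5075, 0.0119, 0.1049]
tcp_rot: [-0.029, 1.0, 0.0, -0.001]
contact_force: [-0.4, -0.3, -0.7]
opening: 0.146
finger_force: 59.7
```

Call:
move_arm:
  plan: [0, 0, -1, 0, 0, 0, 5, 0, 0, -0.7, 0, 0, 0, 5, 0, 0, 0, 0, 0, 0, 5]

```text
time: 8.95
eef_pos: [0.508, 0.0115, 0.1038]
tcp_rot: [-0.028, 1.0, 0.0, -0.0]
contact_force: [0.2, -0.4, -1.3]
opening: 0.148
finger_force: 59.7
```

Call:
move_arm:
  plan: [0, 0, -1, 0, 0, 0, 5, 0, 0, -0.5, 0, 0, 0, 5, 0, 0, 0, 0, 0, 0, 5]

```text
time: 9.25
eef_pos: [0.508, 0.0116, 0.1023]
tcp_rot: [-0.028, 1.0, 0.0, -0.0]
contact_force: [-0.6, 0.6, -0.1]
opening: 0.151
finger_force: 59.7
```

Call:
move_arm:
  plan: [0, 0, -0.7, 0, 0, 0, 5, 0, 0, -0.3, 0, 0, 0, 5, 0, 0, 0, 0, 0, 0, 5]

```text
time: 9.55
eef_pos: [0.5079, 0.0116, 0.1013]
tcp_rot: [-0.029, 1.0, 0.0, -0.0]
contact_force: [-0.4, 0.5, -0.2]
opening: 0.154
finger_force: 59.7
```

Call:
move_arm:
  plan: [0, 0, -0.7, 0, 0, 0, 5, 0, 0, -0.3, 0, 0, 0, 5, 0, 0, 0, 0, 0, 0, 5]

```text
time: 9.85
eef_pos: [0.508, 0.0116, 0.1003]
tcp_rot: [-0.029, 1.0, 0.0, -0.0]
contact_force: [0.2, -0.5, -0.2]
opening: 0.153
finger_force: 59.7
```

Call:
move_arm:
  plan: [0, 0, -0.7, 0, 0, 0, 5, 0, 0, -0.3, 0, 0, 0, 5, 0, 0, 0, 0, 0, 0, 5]

```text
time: 10.15
eef_pos: [0.508, 0.0116, 0.0993]
tcp_rot: [-0.029, 1.0, 0.0, -0.0]
contact_force: [-0.1, 0.9, -1.5]
opening: 0.148
finger_force: 59.7
```

```bash
python3 - <<'E'
from h import *
c=snap('wrist','w6.png');s=ctrl.get_state();print(s['eef_pos'],s['contact_force'])
u,v=map(int,proj(c,[.506,.0106,.058]));print(u,v)
g=cv2.cvtColor(c['color'],cv2.COLOR_RGB2GRAY);print(g[v-16:v+8:1,u-15:u+16])
E
```

```text
[0.50797195 0.01160424 0.09931101] [0.53212516 0.27932846 0.04603689]
261 205
[[107 108 107 106 105 104 102 101 100  99  99 101 101 101 103 102 102 101
  102 103 106 111 113 111 112 109 109 107 107 107 107]
 [107 108 108 105 105 103 102 101 100  99 100  99  99 101 102 102 101 101
  102 103 106 110 113 112 112 109 109 108 107 106 106]
 [107 107 108 105 104 103 101 100  99  99 100 100 100 100 100 102 101 101
  101 102 106 110 114 111 110 109 108 107 106 107 106]
 [107 108 107 105 105 103 102 101 100  99  99  99  99 100 101 102 102 103
  103 104 107 110 113 111 111 109 109 107 107 105 106]
 [107 108 107 104 104 103 101 100  99 100  99 100 100 101 101 102 103 104
  107 108 109 111 113 111 110 109 108 107 106 106 105]
 [107 108 106 105 103 102 101 100  98 100 100  99  99 102 101 102 105 108
  109 110 110 111 113 111 110 109 108 107 107 106 106]
 [106 108 106 105 105 101 101 100 100  99  99 100 101 102 105 105 102 106
  115 114 114 113 112 112 110 110 109 107 107 106 106]
 [106 107 106 105 102 102 101 100  98  99 101 101  91  87  83  85  87  90
   92 100  99 111 115 112 110 109 109 108 106
[... 1374 characters left out ...]
   65  63  63  65  64  63  65  63  72  88  91  99 107]
 [104 107 105  83  63  66  65  64  66  68  85 102 117 126 121 117 117 120
  123 113  89  86  66  63  63  64  63  65  77 100 108]
 [105 107  83  63  65  67  85  99 103 124 122 116 115 112 113 113 114 114
  114 115 116 118 120 111  86  85  66  65  63  86 110]
 [108  84  62  70 101 118 118 118 114 113 114 113 112 111 113 113 112 113
  112 113 113 113 114 116 117 120 120 112  65  63  86]
 [ 84  61  83 117 116 115 115 115 114 114 114 113 114 114 114 113 114 114
  113 114 114 113 114 113 115 115 115 118 110  66  63]
 [ 63  84 115 115 114 112 112 112 111 112 112 112 112 112 113 111 111 112
  112 112 111 111 112 111 111 112 112 113 114 106  67]]
```

The shaft sits centred in the tongue hole and the force is near zero. I'll go lower, then carry the gate +y with the pin.

Call:
move_arm:
  plan: [0, 0, -1, 0, 0, 0, 5, 0, 0, -1, 0, 0, 0, 5, 0, 0, 0, 0, 0, 0, 5]

```text
time: 10.5
eef_pos: [0.5078, 0.0116, 0.0971]
tcp_rot: [-0.029, 1.0, 0.0, -0.0]
contact_force: [0.5, 0.4, -0.5]
opening: 0.149
finger_force: 59.7
```

Call:
move_arm:
  plan: [0, 0, -1, 0, 0, 0, 5, 0, 0, -1, 0, 0, 0, 5, 0, 0, -1, 0, 0, 0, 5, 0, 0, 0, 0, 0, 0, 5]

```text
time: 10.9
eef_pos: [0.5079, 0.0116, 0.0941]
tcp_rot: [-0.029, 1.0, 0.0, -0.0]
contact_force: [-0.3, 0.4, -1.0]
opening: 0.151
finger_force: 59.7
```

Call:
move_arm:
  plan: [0, 0.5, 0, 0, 0, 0, 5, 0, 0.5, 0, 0, 0, 0, 5, 0, 0.5, 0, 0, 0, 0, 5, 0, 0, 0, 0, 0, 0, 5]

```text
time: 11.3
eef_pos: [0.508, 0.0132, 0.0944]
tcp_rot: [-0.029, 1.0, -0.0, 0.0]
contact_force: [0.5, -1.4, -0.4]
opening: 0.152
finger_force: 59.7
```

Call:
move_arm:
  plan: [0, 0.5, 0, 0, 0, 0, 5, 0, 0.5, 0, 0, 0, 0, 5, 0, 0, -1, 0, 0, 0, 5, 0, 0, -1, 0, 0, 0, 5, 0, 0, -1, 0, 0, 0, 5, 0, 0, 0, 0, 0, 0, 5]

```text
time: 11.9
eef_pos: [0.5082, 0.014, 0.0913]
tcp_rot: [-0.029, 1.0, -0.0, 0.0]
contact_force: [0.7, -1.1, -1.8]
opening: 0.149
finger_force: 59.7
```

Call:
move_arm:
  plan: [0, 0, -1, 0, 0, 0, 5, 0, 0, -1, 0, 0, 0, 5, 0, 0, 0, 0, 0, 0, 5]

```text
time: 12.2
eef_pos: [0.5081, 0.0141, 0.0893]
tcp_rot: [-0.029, 1.0, -0.0, 0.0]
contact_force: [0.8, -1.3, -0.8]
opening: 0.15
finger_force: 59.7
```

Call:
move_arm:
  plan: [0, 0, -1, 0, 0, 0, 5, 0, 0, -1, 0, 0, 0, 5, 0, 0, 0, 0, 0, 0, 5]

```text
time: 12.5
eef_pos: [0.508, 0.0141, 0.0872]
tcp_rot: [-0.029, 1.0, -0.0, 0.0]
contact_force: [0.8, -1.0, -1.1]
opening: 0.149
finger_force: 59.7
```

Call:
move_arm:
  plan: [0, 0, -1, 0, 0, 0, 5, 0, 0, -1, 0, 0, 0, 5, 0, 0, 0, 0, 0, 0, 5]

```text
time: 12.8
eef_pos: [0.508, 0.0141, 0.0852]
tcp_rot: [-0.029, 1.0, -0.0, 0.0]
contact_force: [0.4, -1.4, 0.3]
opening: 0.154
finger_force: 59.7
```

Call:
move_arm:
  plan: [0, 0, -1, 0, 0, 0, 5, 0, 0, 0, 0, 0, 0, 5, 0, 0, 0, 0, 0, 0, 5]

```text
time: 13.1
eef_pos: [0.508, 0.0141, 0.0843]
tcp_rot: [-0.029, 1.0, -0.0, 0.0]
contact_force: [1.0, -1.1, -0.9]
opening: 0.149
finger_force: 59.7
```

Call:
move_arm:
  plan: [0, 0, -1, 0, 0, 0, 5, 0, 0, -1, 0, 0, 0, 5, 0, 0, 0, 0, 0, 0, 5, 0, 0, 0, 0, 0, 0, 5]

```text
time: 13.5
eef_pos: [0.508, 0.0141, 0.0822]
tcp_rot: [-0.029, 1.0, -0.0, 0.0]
contact_force: [0.2, -0.7, -0.6]
opening: 0.153
finger_force: 59.7
```

Call:
move_arm:
  plan: [0, 0, -1, 0, 0, 0, 5, 0, 0, -0.5, 0, 0, 0, 5, 0, 0, 0, 0, 0, 0, 5]

```text
time: 13.8
eef_pos: [0.508, 0.0141, 0.0808]
tcp_rot: [-0.029, 1.0, -0.0, -0.0]
contact_force: [0.6, -0.2, -0.0]
opening: 0.15
finger_force: 59.7
```

Call:
move_arm:
  plan: [0, 0, -1, 0, 0, 0, 5, 0, 0, -1, 0, 0, 0, 5, 0, 0, -0.5, 0, 0, 0, 5, 0, 0, 0, 0, 0, 0, 5]

```text
time: 14.2
eef_pos: [0.5079, 0.0141, 0.0782]
tcp_rot: [-0.029, 1.0, -0.0, -0.0]
contact_force: [0.4, -1.9, -0.1]
opening: 0.151
finger_force: 59.7
```

Call:
move_arm:
  plan: [0, 0, -1, 0, 0, 0, 5, 0, 0, -1, 0, 0, 0, 5, 0, 0, -0.5, 0, 0, 0, 5, 0, 0, 0, 0, 0, 0, 5]

```text
time: 14.6
eef_pos: [0.508, 0.0141, 0.0757]
tcp_rot: [-0.029, 1.0, -0.0, -0.0]
contact_force: [1.5, -0.9, -0.2]
opening: 0.149
finger_force: 59.7
```

Call:
move_arm:
  plan: [0, 0, -1, 0, 0, 0, 5, 0, 0, -0.5, 0, 0, 0, 5, 0, 0, 0, 0, 0, 0, 5]

```text
time: 14.9
eef_pos: [0.508, 0.0141, 0.0743]
tcp_rot: [-0.029, 1.0, -0.0, -0.0]
contact_force: [1.7, -1.1, -0.7]
opening: 0.148
finger_force: 59.7
```

```bash
python3 - <<'E'
from h import *
c=snap('side');s=ctrl.get_state();w=snap('wrist');print(s['eef_pos'],s['contact_force'])
a=cv2.resize(w['color'][100:240,180:345],None,fx=2.8,fy=2.8,interpolation=cv2.INTER_CUBIC)
b=cv2.resize(c['color'][140:220,260:320],None,fx=5,fy=5,interpolation=cv2.INTER_CUBIC)
o=np.zeros((400,790,3),np.uint8);o[:a.shape[0],:a.shape[1]]=a;o[:,470:770]=b
cv2.imwrite('pics/p6.png',cv2.convertScaleAbs(o[:,:,::-1],alpha=1.4))
g=cv2.cvtColor(w['color'],cv2.COLOR_RGB2GRAY);print(g[180:225:2,262]);print(proj(w,[.506,.013,.058]))
E
```

```text
[0.50794944 0.01409727 0.07426285] [ 0.91739399 -1.38927369 -0.45697801]
[ 65 110 107 107 107 107 106 107 106 107 107 106 112  65 119 117 116 111
 119  70  73  72  73]
(np.float64(261.55161352857846), np.float64(221.69457604175864))
```

Call:
move_arm:
  plan: [-0.4, 0, -0.5, 0, 0, 0, 5, 0, 0, -0.5, 0, 0, 0, 5, 0, 0, 0, 0, 0, 0, 5]

```text
time: 15.3
eef_pos: [0.5077, 0.0141, 0.0734]
tcp_rot: [-0.029, 1.0, -0.0, 0.0]
contact_force: [1.3, -1.9, 0.1]
opening: 0.15
finger_force: 59.7
```

Call:
move_arm:
  plan: [0, 0, -0.6, 0, 0, 0, 5, 0, 0, -0.4, 0, 0, 0, 5, 0, 0, 0, 0, 0, 0, 5]

```text
time: 15.6
eef_pos: [0.5076, 0.0141, 0.0723]
tcp_rot: [-0.029, 1.0, 0.0, 0.0]
contact_force: [1.1, -0.3, -0.8]
opening: 0.153
finger_force: 59.7
```

Call:
move_arm:
  plan: [0, 0, -0.5, 0, 0, 0, 5, 0, 0, -0.3, 0, 0, 0, 5, 0, 0, 0, 0, 0, 0, 5]

```text
time: 15.9
eef_pos: [0.5076, 0.0141, 0.0715]
tcp_rot: [-0.028, 1.0, 0.0, 0.0]
contact_force: [1.3, -0.1, 0.5]
opening: 0.148
finger_force: 59.7
```

Call:
move_arm:
  plan: [0, 0, -0.4, 0, 0, 0, 5, 0, 0, 0, 0, 0, 0, 5, 0, 0, 0, 0, 0, 0, 5]

```text
time: 16.2
eef_pos: [0.5077, 0.0141, 0.0713]
tcp_rot: [-0.029, 1.0, -0.0, 0.0]
contact_force: [1.3, -1.4, 3.0]
opening: 0.156
finger_force: 60.1
```

Call:
move_arm:
  plan: [0, 0, -0.4, 0, 0, 0, 5, 0, 0, 0, 0, 0, 0, 5, 0, 0, 0, 0, 0, 0, 5]

```text
time: 16.5
eef_pos: [0.5077, 0.0141, 0.0713]
tcp_rot: [-0.029, 1.0, 0.0, -0.0]
contact_force: [-0.9, -1.3, 5.7]
opening: 0.152
finger_force: 60.5
```

Call:
move_arm:
  plan: [0, 0, -0.4, 0, 0, 0, 5, 0, 0, 0, 0, 0, 0, 5, 0, 0, 0, 0, 0, 0, 5]

```text
time: 16.8
eef_pos: [0.5077, 0.0141, 0.0713]
tcp_rot: [-0.029, 1.0, 0.0, -0.0]
contact_force: [-2.2, -1.1, 5.9]
opening: 0.149
finger_force: 60.9
```

The collar has firm contact at TCP 0.0713, which puts the pin origin at 0.058 m, the tongue's top. I'll release and retreat.

Call:
move_arm:
  plan: [0, 0, 0.5, 0, 0, 0, 5, 0, 0, 0, 0, 0, 0, 20, 0, 0, 0, 0, 0, 0, 40, 0, 0, 0, 0, 0, 0, 45, 0, 0, 10, 0, 0, 0, 45, 0, 0, 25, 0, 0, 0, 45, 0, 0, 30, 0, 0, 0, 60, 0, 0, 30, 0, 0, 0, 60, 0, 40, 20, 0, 0, 0, 60, 0, 40, 20, 0, 0, 0, 60, 0, 0, 0, 0, 0, 0, 60, 0, 0, 0, 0, 0, 0, 60]

```text
time: 18.0
eef_pos: [0.5077, 0.0947, 0.2068]
tcp_rot: [-0.03, 1.0, -0.0, 0.001]
contact_force: [0.7, 0.2, -0.9]
opening: 0.703
finger_force: 0.0
```

```bash
python3 - <<'E'
from h import *
c=snap('side');w=snap('wrist');s=ctrl.get_state();print(s['eef_pos'],s['contact_force'])
u,v=map(int,proj(w,[.506,.013,.07]));print(u,v,proj(c,[.506,.013,.058]))
x0,y0=max(u-60,0),max(v-50,0)
a=cv2.resize(w['color'][y0:y0+110,x0:x0+120],None,fx=3.6,fy=3.6,interpolation=cv2.INTER_CUBIC)
b=cv2.resize(c['color'][140:220,260:320],None,fx=5,fy=5,interpolation=cv2.INTER_CUBIC)
o=np.zeros((400,790,3),np.uint8);o[:a.shape[0],:a.shape[1]]=a[:400];o[:,470:770]=b
cv2.imwrite('pics/p7.png',o[:,:,::-1])
E
```

```text
[0.50701399 0.09355921 0.20507079] [ 0.56642482 -0.90192977 -0.99303556]
171 163 (np.float64(291.93034455244526), np.float64(196.7112340764266))
```

View pics/p7.png

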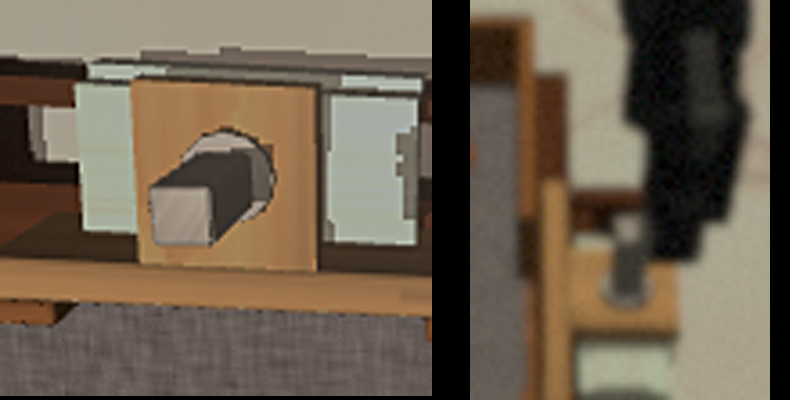

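The pin stands upright with its collar flat on the tongue: wrist crop collar at (228,170), side crop at (628,290). The gate is shut and the gripper is clear.

```bash
python3 -c "
from plant import order;print(order.sign_off())"
```

```text
the job is handed in; nothing more can be done
None
```

The gate is shut and the pin stands through the tongue and strip holes with its collar flat on the tongue; the job is handed in at about 18 s, though sign-off returned no verdict.

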